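Seat the notched flange on the label rewinder

ROBOT

A 6-joint arm with a two-finger parallel gripper is mounted at the origin on the work surface. World frame = base frame: x ahead of the robot, y to its left, z up, the work surface at z = 0. Lengths are in m, angles in rad, forces in N, time in s.
With the tool pointing down it reaches from about 0.325 to 0.775 m from the base axis. Payload 9.3 kg.
Tool frame: the origin (TCP) lies at the centre of the arm's flange, where the gripper is bolted on; the fingertips stand 173 mm ahead of it and the grasp point (between the pads) lies 155 mm ahead of it; x points along the fingers, z is the direction in which the jaws open and shut, and the axes are right-handed (so a half turn about x gives the same grasp; the last joint's range is limited). The gripper opens to 85 mm and grips with 20 to 120 N. Pads are 22 mm wide; open, the fingers measure 114 mm over their backs; the gripper's body (76 mm by 85 mm) begins 54 mm behind the grasp point. The pads swing forward as they close: fully open they stand 13 mm farther back than shut.
Start: joints at [-0.153, 0.259, 0.021, 1.334, 0, 1.418], TCP at [0.55, -0, 0.405] pointing down, gripper open.
Joint ranges: [-3.04, 3.04], [-0.91, 1.82], [-1.04, 1.36], [-1.92, 1.95], [-1.52, 1.45], [-3.14, 3.14]. Speed limits (rad/s): [2.22, 2.22, 2.79, 3.14, 3.14, 3.14].

INTERFACE

Orientations are given as a unit quaternion [w, x, y, z].
In Python, from cell import readout, imaging, ticket gives the robot as it stands. The module is installed in compiled form; this text tells all that it offers.
- The arm moves only by the tool move_arm, never from a script. Its argument "moves" is a list of rows, each a list of 3 entries, a list of its own where there are three numbers: the opening, from -1 (shut) to 1 (fully open), so that 0 is half open, then the shift along the world's x, y, z in m, then the turn about the world's z in degrees. A call has exactly 8 rows; each row shifts and turns the commanded pose from where the row before left it; what a row does not reach is not made up. A row lasts 1/10 s, in which the tool goes at most 50 mm and 8.59 degrees, less where a joint would pass 70% of its speed; a pose out of reach is approached as far as the arm can. A call is refused whole if a number of a shift passes 0.05 or a number of a turn 8.59, either way. A call with a gripper value outside its range is refused whole. The fingers move at their own pace and stop on an object; "squeeze" is the grip in N (left out, the last holds). Time passes only in rows, so rows that do not move let the fingers close, or fill a call up. It gives the time, the measured TCP pose, the force and the opening at its end, in the units of the state.
- readout.sense(): the state, without advancing time (a new reading comes with each control period).
- imaging.camera(name): name is "scene" or "side" or "wrist"; returns a dict with "image" (400x640x3 uint8, red, green, blue), "intrinsics" (3x3 intrinsics, pixels), "rvec" (rotation vector, rad) and "tvec" (3), from world to camera coordinates, as OpenCV has them. Camera axes: x right, y down, z forward; pixel columns grow to the right and rows downward; lengths in m; the calibration is good to about 2 mm. A picture is of the moment at which its call begins. There is no depth.
- ticket.hand_in(): hands the job in, once; it reports no verdict.
Trained networks look in a picture, given as the dict that the camera call returned (one of the last four; its "shot" number tells which), for a name from the list of things; names that differ only in an ending like _2 or _b are one class to them, and where a whole thing is asked for, a point or a joint stands for the part that bears it (a point fixed in the world has none). Each returns a list of dicts, best first, with "score" (0 to 1); they miss things now and then, are a little off and sometimes report something else, mostly with a low value. They report only what shows in the picture. A call takes as long as a camera call. They do not tell look-alikes from the thing itself.
- imaging.search_frame(picture, target): "rect" ([left, top, right, bottom] in pixels, round what is visible of it).
- imaging.masks_of(picture, target): "region" (400x640 bool, what is visible of it) and "rect" ([left, top, right, bottom] in pixels, round what is visible of it).
The state is a dict: "clock": time; "q": joint angles; "joint_velocities": joint speeds; "joint_torque": joint torques, N m; "tool_pos": TCP position; "eef_rot": TCP orientation; "contact_force": force on the tool from outside, world axes, zero at the start; "wrist_torque": the same for the moment, N m; "finger_gap": finger opening in m.
Only numpy, scipy, OpenCV 4.12 (cv2) and the standard library are available. Lean on these libraries where they do the work, as an engineer would, in place of code of your own. Each camera call takes 0.05 s, during which the arm holds its last target. There are 200 camera calls.

TASK

The notched flange disc of the bench label rewinder is standing raised on its spindle. With a fingertip, push its stud round until the notch in its rim stands over the drive pin, then press down on the hub until the disc sits level and fully home with the pin in the notch. Only push and press: do not take the stud or the hub between the fingers and do not lift the disc, and leave the label roll, carton, cardboard core and tote where they are.

Things in the scene. Friction and masses are not known exactly. Their poses are not given: they have to be found in the camera images.
- rewinder: Grey bench label rewinder, fixed to the bench, 200 x 200 x 55 mm housing with a locked black round turntable (diameter 184 mm, top 63 mm above the bench) and a steel spindle (diameter 32 mm) in its middle. Origin: on the bench under the spindle axis; z up along the spindle; its own +x axis points from the spindle towards the drive pin.
- pin_tip (a point): Top of the drive pin, an upright steel pin, diameter 9 mm with a tapered tip (the last 3 mm), on the turntable 65 mm from the spindle axis; its top is 81 mm above the bench. Half of it sticks out beyond the disc's rim, so it can be seen from above; a bright steel foot, 16 mm wide, runs outwards from it to the edge of the black turntable.
- seat (a point): Centre of the seat on the spindle axis, 70 mm above the bench: the dark shoulder (diameter 96 mm) on which the disc's underside lies when it is fully home.
- collar (a joint): Brass collar, diameter 56 mm, on the spindle under the disc; it carries the disc level. 0 = up (top 83 mm above the bench, the start), 0.013 m = pressed down level with the shoulder. It is stiff: it stays where it is left, holds the disc up, and slides down under about 9 N in all (the disc's weight of about 3 N included), so a press of about 6 to 10 N on the hub moves it. It has no spring.
- disc: Loose aluminium flange disc, about 0.3 kg, diameter 130 mm, 8 mm thick, slipped over the spindle (1 mm of play all round) and lying on the collar. Origin: on its axis at the underside of the plate, at the start 83 mm above the bench (2 mm above the pin's top), when home 70 mm; z up; its +x axis points to the notch. It turns freely at a light push, stays where it is left, and slides down the spindle only where the notch is over the pin.
- notch (a point): Middle of the notch's mouth at the rim, at the underside of the disc, 65 mm from its axis. The notch is 17 mm wide and 11 mm deep from the rim, right through the plate: there are 4 mm free on either side of the pin.
- stud (a point): Centre of the top of the steel stud, diameter 12 mm, standing 22 mm above the disc's upper face, 48 mm from the axis, exactly opposite the notch: the thing to push sideways. Between the stud and the hub 18 mm are free.
- hub (a point): Centre of the flat closed top of the disc's hub, on its axis, diameter 48 mm, 34 mm above the disc's underside (26 mm above its upper face): the place to press.
- roll_mid (a point): Bystander: roll of blank labels standing on end, diameter 90 mm, 60 mm high; the point is its centre.
- carton_mid (a point): Bystander: small closed carton, 120 x 60 x 50 mm; the point is its centre.
- core_mid (a point): Bystander: empty cardboard core standing on end, diameter 42 mm, 75 mm high; the point is its centre.
- tote_mid (a point): Bystander: small open yellow tote, 110 x 150 x 60 mm; the point is its centre.
There are look-alikes about, which are no part of the job. Of the things shaped like the disc, the aluminium one is meant.

How it is judged:
By the outcome, as a careful person would: the job done as asked, in the order asked, and still so for the second after the job is handed in, with the robot touching nothing.
It also fails if it takes over 72 s, if anything falls off the work surface, if the arm or the gripper's body presses on something with over 40 N, if the wrist force passes 120 N, or if a joint passes its speed limit or range.

## Working session

There is one attempt and no reset: what is moved stays moved. The work goes in short steps, Python scripts to look and compute and a tool call to move; the robot and the scene stay as the last step left them, time stands still between calls to the robot, and variables do not carry over. Pictures are saved under pics/ and viewed, about 8 in all and at most 12, crops included, and the job is handed in when it is done.

Besides the shell and the picture viewer there is one more tool, called after "Request:" in YAML: its name, and indented under it one key for each argument. move_arm: Moves the arm, as the interface text tells. Its arguments: {"type":"object","properties":{"moves":{"type":"array"},"squeeze":{"type":"number"}},"required":["moves"]}

```bash
mkdir -p pics; cat > h.py <<'E'
import numpy as np, cv2
from cell import readout, imaging, ticket
def cam(n):
    p=imaging.camera(n); return p
def save(p,f): cv2.imwrite('pics/'+f,p['image'][:,:,::-1])
def ray(p,uv):
    R=cv2.Rodrigues(np.array(p['rvec'],float))[0]; t=np.array(p['tvec'],float).ravel()
    d=R.T@np.linalg.inv(np.array(p['intrinsics']))@np.array([uv[0],uv[1],1.]); return -R.T@t,d
def atz(p,uv,z):
    c,d=ray(p,uv); return c+d*(z-c[2])/d[2]
def proj(p,X):
    return cv2.projectPoints(np.array(X,float).reshape(-1,3),np.array(p['rvec'],float),np.array(p['tvec'],float),np.array(p['intrinsics'],float),None)[0].reshape(-1,2)
E
python3 - <<'E'
from h import *
s=readout.sense(); print(s)
for n in ['scene','side','wrist']:
    p=cam(n); save(p,n+'0.png'); print(n,ray(p,(320,200)))
    for t in ['disc','rewinder','stud','hub','notch','pin_tip','collar']:
        try:
            print(t,[(np.round(r['rect']).tolist(),round(r['score'],2)) for r in imaging.search_frame(p,t)][:4])
        except Exception as e: print(t,e)
a=[cv2.imread('pics/%s0.png'%n) for n in('scene','side')]
E
```

```text
{'clock': 0.0, 'q': array([-1.52583428e-01,  2.59214274e-01,  2.08072459e-02,  1.33368932e+00,
        6.82858475e-06,  1.41821751e+00]), 'joint_velocities': array([-2.62675498e-04, -1.03721745e-03, -1.13959361e-03, -1.64780821e-03,
        4.97969447e-05,  8.22099146e-04]), 'joint_torque': array([-2.65873996e-04, -5.55637658e+01,  3.44536042e+01,  1.31759423e-02,
       -2.94380488e-04,  4.47349430e-05]), 'tool_pos': array([5.49969783e-01, 9.90864455e-06, 4.04071917e-01]), 'eef_rot': array([7.06652710e-01, 7.38779009e-05, 7.07560553e-01, 7.06121219e-05]), 'contact_force': array([ 0.41502373, -1.12894822, -1.31586666]), 'wrist_torque': array([-0.0271656 , -0.05904671,  0.03377273]), 'finger_gap': 0.08526293575581961}
scene (array([1.27736122, 0.38942287, 0.6419289 ]), array([-0.72487423, -0.39803177, -0.56228506]))
disc [([373.0, 217.0, 429.0, 259.0], 0.88), ([383.0, 184.0, 435.0, 208.0], 0.67), ([276.0, 173.0, 327.0, 197.0], 0.62)]
rewinder [([245.0, 178.0, 351.0, 239.0], 0.55)]
stud [([272.0, 168.0, 328.0, 200.0], 0.96), ([374.0, 214.0, 429.0, 258.0], 0.86), ([382.0, 184.0, 435.0, 
[... 1264 characters left out ...]
5.0, 367.0, 267.0], 0.87), ([369.0, 224.0, 432.0, 277.0], 0.29)]
collar []
wrist (array([0.55062225, 0.0716646 , 0.37486029]), array([-0.01520184, -0.28033923, -0.95990742]))
disc [([66.0, 0.0, 188.0, 115.0], 0.96), ([238.0, 207.0, 358.0, 320.0], 0.92), ([218.0, 0.0, 336.0, 78.0], 0.76)]
rewinder [([190.0, 138.0, 412.0, 340.0], 0.68)]
stud [([66.0, 3.0, 186.0, 114.0], 0.94), ([216.0, 2.0, 338.0, 82.0], 0.87), ([237.0, 207.0, 356.0, 317.0], 0.57)]
hub [([70.0, 0.0, 183.0, 113.0], 0.86), ([237.0, 210.0, 355.0, 318.0], 0.58)]
notch [([65.0, 3.0, 188.0, 113.0], 0.96), ([216.0, 0.0, 334.0, 79.0], 0.94), ([189.0, 138.0, 411.0, 342.0], 0.21)]
pin_tip [([189.0, 133.0, 410.0, 344.0], 0.64)]
collar []
```

View pics/scene0.png

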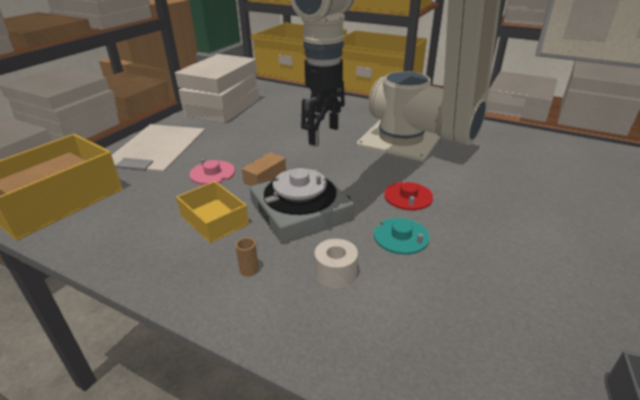

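View pics/wrist0.png

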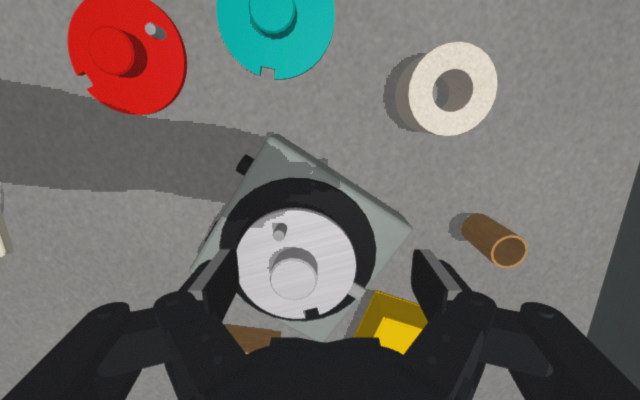

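The wrist view shows the aluminium disc around (297,264), with the stud at about (279,230), the notch at about (311,313) and the pin foot at about (357,290). The tote is at the lower right and the carton at the lower left. I'll measure from an enlarged crop.

```bash
python3 - <<'E'
from h import *
p=cam('wrist'); im=p['image']
c=cv2.resize(im[190:345,200:400],None,fx=4,fy=3.87,interpolation=cv2.INTER_CUBIC)
cv2.imwrite('pics/crop1.png',cv2.resize(im[190:340,200:400],None,fx=4,fy=4,interpolation=cv2.INTER_CUBIC)[:,:,::-1])
for uv,z in [((294,268),.117),((279,230),.113),((311,313),.083),((357,290),.066)]: print(uv,atz(p,uv,z).round(4))
for t in ['disc','tote_mid','carton_mid','core_mid','roll_mid']:
    r=imaging.search_frame(p,t); print(t,[(x['rect'],x['score']) for x in r][:3])
q=cam('scene')
for t in ['tote_mid','carton_mid','core_mid','roll_mid']:
    r=imaging.search_frame(q,t)
    print(t,[(np.array(x['rect']).round().tolist(),round(x['score'],2),atz(q,((x['rect'][0]+x['rect'][2])/2,(x['rect'][1]+x['rect'][3])/2),.03).round(3).tolist()) for x in r][:2])
E
```

```text
(294, 268) [ 0.5206 -0.0733  0.117 ]
(279, 230) [ 0.507  -0.0348  0.113 ]
(311, 313) [ 0.5348 -0.1512  0.083 ]
(357, 290) [ 0.5898 -0.1316  0.066 ]
disc [([66.2, 1.4, 188.2, 117.9], 0.83), ([234.8, 209.8, 357.8, 317.3], 0.8), ([215.7, 0.8, 336.9, 77.9], 0.8)]
tote_mid [([355.7, 292.9, 426.6, 354.3], 0.97)]
carton_mid [([225.7, 323.9, 283.4, 354.1], 0.63), ([236.6, 206.4, 354.9, 317.7], 0.63)]
core_mid [([464.2, 211.3, 527.8, 267.2], 0.85), ([235.3, 210.2, 356.9, 317.6], 0.24)]
roll_mid [([397.0, 42.8, 497.1, 136.7], 0.61)]
tote_mid [([175.0, 181.0, 247.0, 241.0], 0.66, [0.655, -0.26, 0.03]), ([275.0, 170.0, 325.0, 198.0], 0.37, [0.446, -0.128, 0.03])]
carton_mid [([242.0, 152.0, 288.0, 184.0], 0.58, [0.418, -0.261, 0.03])]
core_mid [([235.0, 236.0, 258.0, 275.0], 0.93, [0.748, -0.083, 0.03])]
roll_mid [([316.0, 237.0, 360.0, 286.0], 0.95, [0.675, 0.099, 0.03])]
```

View pics/crop1.png

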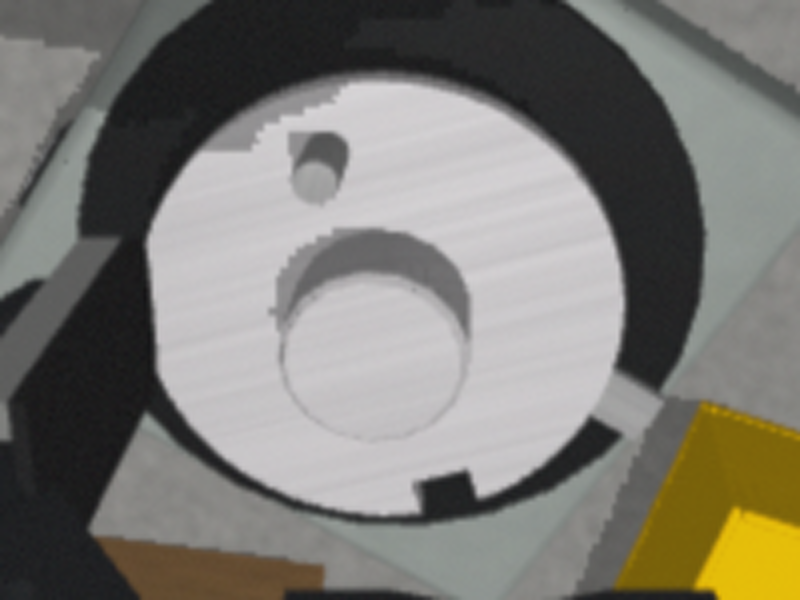

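The crop shows four features: hub top centre at crop (374,357), stud top at (315,182), notch mouth at (450,512), and pin foot from (610,390) to (640,412).

```bash
python3 - <<'E'
from h import *
p=cam('wrist')
f=lambda u,v,z: atz(p,(200+u/4-.4,190+v/4-.4),z)
hub=f(374,357,.117); stud=f(315,182,.113); n=f(450,512,.091); foot=[f(635,418,.066),f(612,397,.068)]
ang=lambda a,c=hub: np.degrees(np.arctan2(a[1]-c[1],a[0]-c[0]))
for nm,a in [('stud',stud),('notch',n),('foot0',foot[0]),('foot1',foot[1])]: print(nm,a.round(4),np.hypot(*(a-hub)[:2]).round(4),ang(a).round(1))
# housing corners for independent angle; turntable/disc ellipse check
print('hub',hub)
t=np.linspace(0,2*np.pi,60)
for z,r in ((.091,.065),(.063,.092)):
    q=proj(p,np.c_[hub[0]+r*np.cos(t),hub[1]+r*np.sin(t),0*t+z]); q=(q-[200,190])*4
    print(z,q.min(0).round(),q.max(0).round())
s=readout.sense(); print(s['tool_pos'])
E
```

```text
stud [ 0.5061 -0.04    0.113 ] 0.0472 106.3
notch [ 0.5364 -0.1513  0.091 ] 0.0681 -75.5
foot0 [ 0.5916 -0.1373  0.066 ] 0.089 -35.8
foot1 [ 0.5842 -0.1287  0.068 ] 0.078 -33.8
hub [ 0.51939403 -0.08532327  0.117     ]
0.091 [141.  74.] [623. 508.]
0.063 [ 76. -52.] [705. 521.]
[5.49996912e-01 1.71573070e-05 4.04683022e-01]
```

Request:
move_arm:
  moves:
    - [-1, [0, 0, 0], 0]
    - [-1, [-0.008, -0.016, -0.02], 7.5]
    - [-1, [-0.008, -0.016, -0.02], 7.5]
    - [-1, [0, 0, -0.02], 0]
    - [-1, [0, 0, -0.02], 0]
    - [-1, [0, 0, -0.02], 0]
    - [-1, [0, 0, 0], 0]
    - [-1, [0, 0, 0], 0]
  squeeze: 20

```text
clock: 2.6
tool_pos: [0.5341, -0.032, 0.305]
eef_rot: [0.701, -0.092, 0.701, 0.092]
contact_force: [0.4, -0.7, 1.1]
finger_gap: -0.0
```

```bash
python3 - <<'E'
from h import *
s=readout.sense(); print(s['tool_pos'],s['eef_rot'],s['finger_gap'],s['q'][5],s['contact_force'])
p=cam('wrist'); save(p,'w2.png')
C=np.array([.5194,-.0858])
print(proj(p,[[*s['tool_pos'][:2],s['tool_pos'][2]-.173]]),proj(p,[[.5067,-.0395,.113]]))
E
```

```text
[ 0.53410764 -0.03200799  0.30503329] [ 0.70093303 -0.09228847  0.70117595  0.09234728] -4.07837999096308e-05 1.0922017261219206 [ 0.37760349 -0.67504     1.09274022]
[[323.39373743 253.0151833 ]] [[276.13683331 238.84840336]]
```

View pics/w2.png

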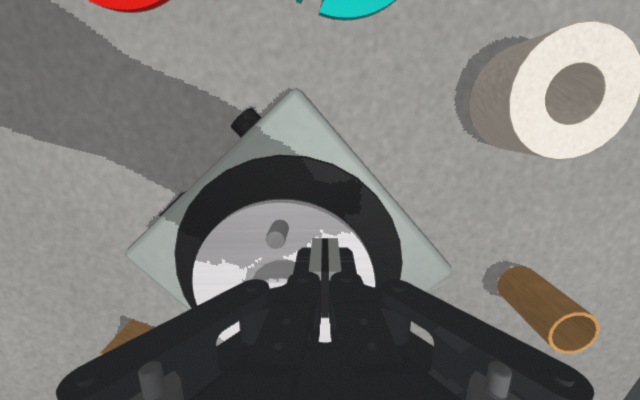

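The tip is at (325,240) and the stud at (276,240), as predicted. The closed tip is about 22 mm wide. Next I'll descend beside the stud, move up to it, and calculate the arc.

Request:
move_arm:
  moves:
    - [-1, [0, 0, -0.015], 0]
    - [-1, [0, 0, -0.015], 0]
    - [-1, [0, 0, -0.005], 0]
    - [-1, [-0.004, -0.001, 0], 0]
    - [-1, [-0.003, -0.001, 0], 0]
    - [-1, [-0.003, -0.001, 0], 0]
    - [-1, [0, 0, 0], 0]
    - [-1, [0, 0, 0], 0]

```text
clock: 3.45
tool_pos: [0.524, -0.0351, 0.2702]
eef_rot: [0.701, -0.092, 0.701, 0.092]
contact_force: [0.4, 0.1, -0.5]
finger_gap: 0.0001
```

```bash
python3 - <<'E'
from h import *
s=readout.sense(); print(s['tool_pos'],s['contact_force'])
p=cam('wrist'); save(p,'w3.png')
C=np.array([.5194,-.0858]); v=s['tool_pos'][:2]-C
a=np.arange(0,41,5); 
P=[C+[v[0]*np.cos(t)-v[1]*np.sin(t),v[0]*np.sin(t)+v[1]*np.cos(t)] for t in np.radians(a)]
print(np.hypot(*v)); print(np.diff(P,axis=0).round(4).tolist())
E
```

```text
[ 0.52399052 -0.03510881  0.27016752] [ 0.42210304  0.10743373 -0.45876219]
0.05089862231841762
[[-0.0044, 0.0002], [-0.0044, -0.0002], [-0.0044, -0.0006], [-0.0043, -0.0009], [-0.0042, -0.0013], [-0.0041, -0.0017], [-0.0039, -0.002], [-0.0038, -0.0024]]
```

View pics/w3.png

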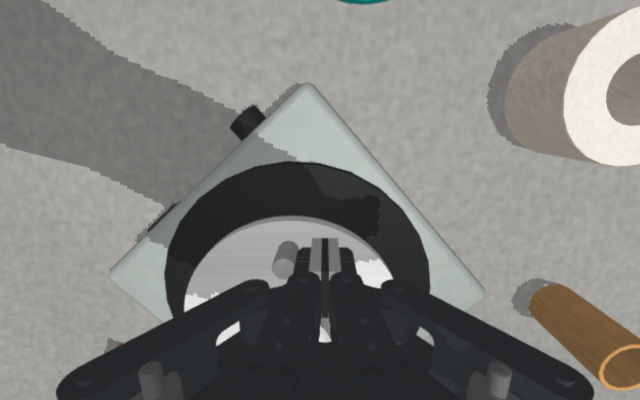

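The tip is now about touching the stud: the stud's edge is at x≈298 and the finger's at ≈302. I'll push it round about 35°.

Request:
move_arm:
  moves:
    - [-1, [-0.0044, 0.0002, 0], 5]
    - [-1, [-0.0044, -0.0002, 0], 5]
    - [-1, [-0.0044, -0.0006, 0], 5]
    - [-1, [-0.0043, -0.0009, 0], 5]
    - [-1, [-0.0042, -0.0013, 0], 5]
    - [-1, [-0.0041, -0.0017, 0], 5]
    - [-1, [-0.0039, -0.002, 0], 5]
    - [-1, [0, 0, 0], 0]

```text
clock: 4.3
tool_pos: [0.4941, -0.0416, 0.2699]
eef_rot: [0.641, -0.299, 0.641, 0.299]
contact_force: [0.2, -0.7, 0.5]
finger_gap: -0.0001
```

```bash
python3 - <<'E'
from h import *
s=readout.sense(); print(s['tool_pos'],s['eef_rot'],s['contact_force'])
C=np.array([.5194,-.0858])
p=cam('wrist'); save(p,'w4.png')
p=cam('scene'); cv2.imwrite('pics/s4.png',cv2.resize(p['image'][140:260,220:380],None,fx=4,fy=4,interpolation=cv2.INTER_CUBIC)[:,:,::-1])
E
```

```text
[ 0.49413919 -0.04159353  0.26985645] [ 0.64073261 -0.29924322  0.64065189  0.2991327 ] [ 0.16985335 -0.71678357  0.4921399 ]
```

View pics/s4.png

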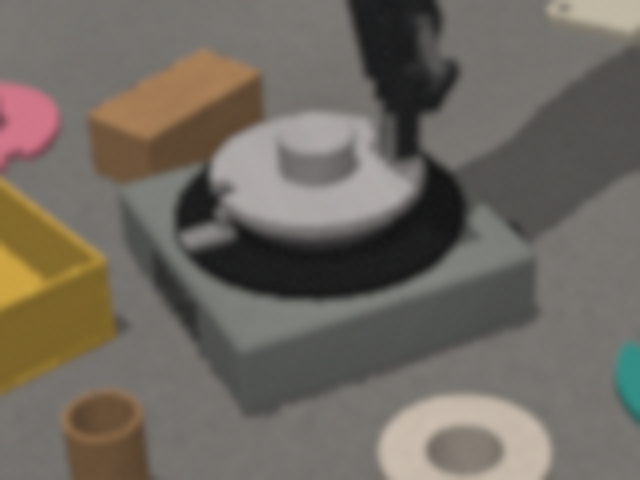

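The notch is now close to the pin but still a little short. I'll back off, rise, and look down along the line from stud to pin.

Request:
move_arm:
  moves:
    - [-1, [0.006, 0.008, 0], 0]
    - [-1, [0, 0, 0.03], 0]
    - [-1, [0, 0, 0.03], 0]
    - [-1, [-0.026, 0.005, 0.03], 0]
    - [-1, [-0.026, 0.005, 0.03], 0]
    - [-1, [-0.026, 0.006, 0.01], 0]
    - [-1, [0, 0, 0], 0]
    - [-1, [0, 0, 0], 0]

```text
clock: 5.2
tool_pos: [0.4225, -0.0171, 0.4]
eef_rot: [0.641, -0.299, 0.64, 0.298]
contact_force: [0.6, 0.5, 0.3]
finger_gap: -0.0002
```

```bash
python3 - <<'E'
from h import *
s=readout.sense(); print(s['tool_pos'])
p=cam('wrist'); save(p,'w5.png'); print(p['shot'])
c=proj(p,[[.5194,-.0858,.09]])[0].astype(int); print(c)
x,y=max(c[0]-100,0),max(min(c[1]-75,250),0); print(x,y)
cv2.imwrite('pics/c5.png',cv2.resize(p['image'][y:y+150,x:x+200],None,fx=4,fy=4,interpolation=cv2.INTER_CUBIC)[:,:,::-1])
np.savez('cal5.npz',r=p['rvec'],t=p['tvec'],k=p['intrinsics'])
E
```

```text
[ 0.42253115 -0.01712168  0.40003824]
11
[332 293]
232 218
```

View pics/c5.png

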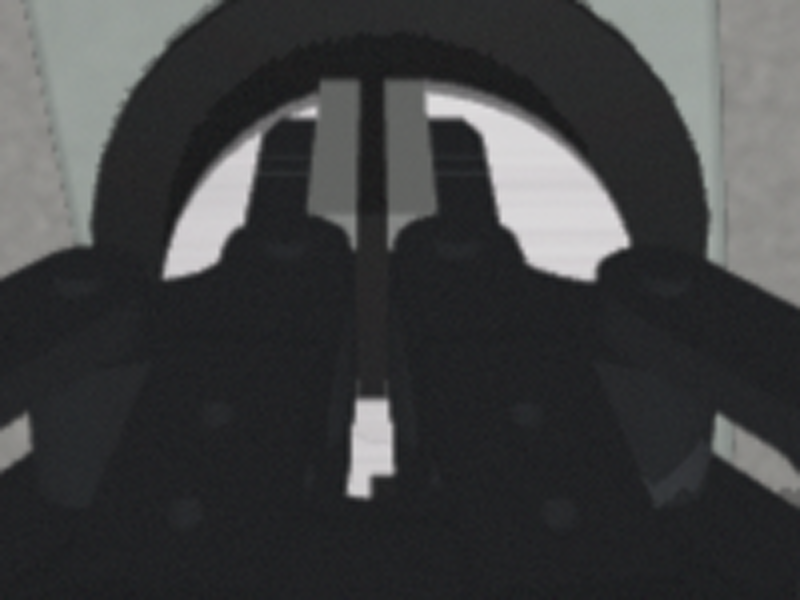

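That was the wrong direction, because the fingers hide the disc. The view has to come from beyond the pin side.

Request:
move_arm:
  moves:
    - [-1, [0.028, -0.02, 0], 0]
    - [-1, [0.028, -0.02, 0], 0]
    - [-1, [0.028, -0.02, 0], 0]
    - [-1, [0.028, -0.02, 0], 0]
    - [-1, [0.028, -0.02, 0], 0]
    - [-1, [0.028, -0.02, 0], 0]
    - [-1, [0.028, -0.02, 0], 0]
    - [-1, [0, 0, 0], 0]

```text
clock: 6.05
tool_pos: [0.6219, -0.1602, 0.3959]
eef_rot: [0.64, -0.297, 0.642, 0.299]
contact_force: [-0.1, -0.7, 0.1]
finger_gap: 0.0001
```

```bash
python3 - <<'E'
from h import *
s=readout.sense(); print(s['tool_pos'])
p=cam('wrist'); save(p,'w6.png')
c=proj(p,[[.5194,-.0858,.09]])[0].astype(int); print(c)
x,y=max(c[0]-100,0),max(min(c[1]-75,250),0); print(x,y)
cv2.imwrite('pics/c6.png',cv2.resize(p['image'][y:y+150,x:x+200],None,fx=4,fy=4,interpolation=cv2.INTER_CUBIC)[:,:,::-1])
np.savez('cal6.npz',rvec=p['rvec'],tvec=p['tvec'],intrinsics=p['intrinsics'])
E
```

```text
[ 0.62194214 -0.16019725  0.39587908]
[313  47]
213 0
```

View pics/c6.png

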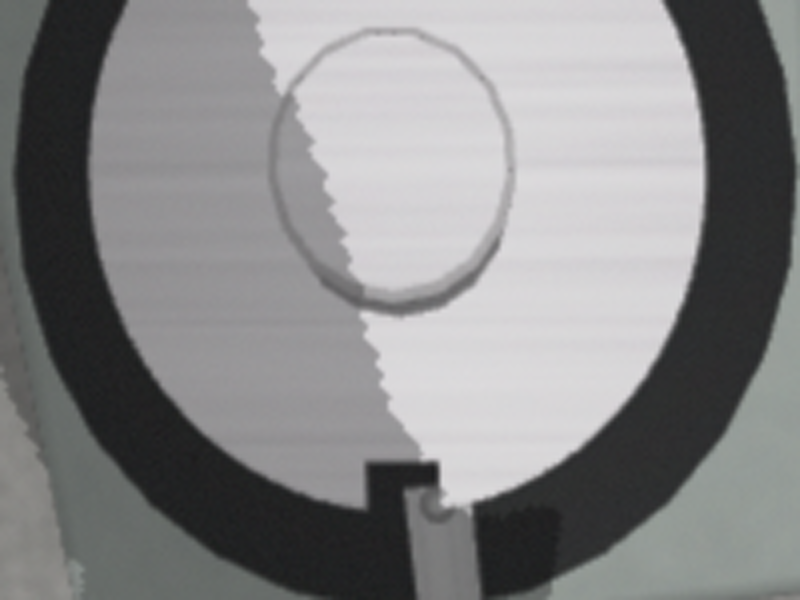

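This shows it clearly. The notch spans crop x 366–439 (centre 402) at y≈490, the pin tip is at (435,502), and the hub centre is at (392,158).

```bash
python3 - <<'E'
from h import *
p=dict(np.load('cal6.npz'))
f=lambda u,v,z: atz(p,(213+u/4-.4,v/4-.4),z)
hub=f(392,162,.117); e1=f(366,505,.091); e2=f(439,500,.091); n=f(402.5,463,.091); pin=f(435,502,.081)
foot=f(445,585,.067)
for nm,a in [('e1',e1),('e2',e2),('notchback',n),('pin',pin),('foot',foot)]:
    d=a-hub; print(nm,a.round(4),np.hypot(*d[:2]).round(4),np.degrees(np.arctan2(d[1],d[0])).round(2))
print(hub)
E
```

```text
e1 [ 0.5628 -0.1344  0.091 ] 0.0649 -47.22
e2 [ 0.5727 -0.121   0.091 ] 0.0639 -32.39
notchback [ 0.5612 -0.1221  0.091 ] 0.0552 -39.71
pin [ 0.5726 -0.1223  0.081 ] 0.0645 -33.38
foot [ 0.5899 -0.1339  0.067 ] 0.0854 -33.49
[ 0.51870745 -0.08677244  0.117     ]
```

Notch at −39.8°, pin at −33.4°, and the radii agree with the given sizes, so about +6.4° is still needed. I'm going back behind the stud.

Request:
move_arm:
  moves:
    - [-1, [-0.024, 0.025, 0], 0]
    - [-1, [-0.024, 0.025, 0], 0]
    - [-1, [-0.024, 0.025, 0], 0]
    - [-1, [-0.024, 0.025, 0], 0]
    - [-1, [-0.024, 0.025, 0], 0]
    - [-1, [0, 0, -0.03], 0]
    - [-1, [0, 0, -0.03], 0]
    - [-1, [0, 0, 0], 0]

```text
clock: 6.9
tool_pos: [0.4971, -0.0317, 0.3365]
eef_rot: [0.639, -0.298, 0.642, 0.3]
contact_force: [-0.3, 0.5, -1.3]
finger_gap: 0.0003
```

Request:
move_arm:
  moves:
    - [-1, [0.0035, -0.0013, 0], 0]
    - [-1, [0, 0, -0.025], 0]
    - [-1, [0, 0, -0.025], 0]
    - [-1, [0, 0, -0.0165], 0]
    - [-1, [0, 0, 0], 0]
    - [-1, [-0.003, -0.004, 0], 0]
    - [-1, [-0.003, -0.004, 0], 0]
    - [-1, [0, 0, 0], 0]

```text
clock: 7.7
tool_pos: [0.4958, -0.0424, 0.2744]
eef_rot: [0.641, -0.299, 0.64, 0.298]
contact_force: [-0.1, 0.4, -0.4]
finger_gap: -0.0004
```

Request:
move_arm:
  moves:
    - [-1, [-0.0022, -0.0007, 0], 2.1]
    - [-1, [-0.0022, -0.0007, 0], 2.1]
    - [-1, [-0.0021, -0.0007, 0], 2.1]
    - [-1, [0, 0, 0], 0]
    - [-1, [0, 0, 0], 0]
    - [-1, [0, 0, 0], 0]
    - [-1, [0, 0, 0], 0]
    - [-1, [0, 0, 0], 0]

```text
clock: 8.5
tool_pos: [0.4894, -0.0439, 0.2732]
eef_rot: [0.624, -0.333, 0.624, 0.334]
contact_force: [-0.0, 0.4, 0.1]
finger_gap: -0.0004
```

Request:
move_arm:
  moves:
    - [-1, [0.007, 0.007, 0], 0]
    - [-1, [0, 0, 0.04], 0]
    - [-1, [0, 0, 0.04], 0]
    - [-1, [0.02, -0.02, 0.04], 0]
    - [-1, [0.035, -0.035, 0.003], 0]
    - [-1, [0.035, -0.035, 0], 0]
    - [-1, [0.034, -0.033, 0], 0]
    - [-1, [0, 0, 0], 0]

```text
clock: 9.3
tool_pos: [0.6239, -0.1634, 0.3933]
eef_rot: [0.623, -0.332, 0.624, 0.333]
contact_force: [-0.6, 1.5, -1.6]
finger_gap: -0.0002
```

```bash
python3 - <<'E'
from h import *
s=readout.sense(); print(s['tool_pos'])
p=cam('wrist'); save(p,'w7.png')
c=proj(p,[[.519,-.0865,.09]])[0].astype(int); 
x,y=max(c[0]-100,0),max(min(c[1]-75,250),0); print(c,x,y)
cv2.imwrite('pics/c7.png',cv2.resize(p['image'][y:y+150,x:x+200],None,fx=4,fy=4,interpolation=cv2.INTER_CUBIC)[:,:,::-1])
np.savez('cal7.npz',rvec=p['rvec'],tvec=p['tvec'],intrinsics=p['intrinsics'])
E
```

```text
[ 0.62385539 -0.16340811  0.39329167]
[330  41] 230 0
```

View pics/c7.png

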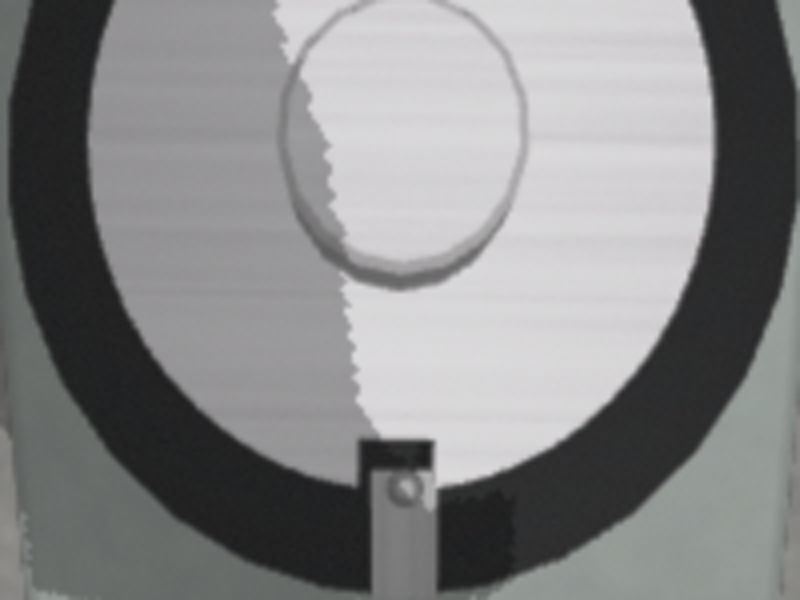

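Notch spans crop 359–434 (centre 396.5) and the pin is at 405. The pin is inside the mouth but about 2 mm off centre, so I'll quantify it and nudge once more.

```bash
python3 - <<'E'
from h import *
p=dict(np.load('cal7.npz'))
f=lambda u,v,z: atz(p,(230+u/4-.4,v/4-.4),z)
hub=f(404,129,.117)
for nm,a in [('e1',f(359,480,.091)),('e2',f(434,480,.091)),('back',f(396.5,440,.091)),('pin',f(405,489,.081)),('foot',f(404,590,.067))]:
    d=a-hub; print(nm,a.round(4),np.hypot(*d[:2]).round(4),np.degrees(np.arctan2(d[1],d[0])).round(2))
print(hub)
E
```

```text
e1 [ 0.5659 -0.1298  0.091 ] 0.0645 -42.1
e2 [ 0.5752 -0.1158  0.091 ] 0.0643 -27.11
back [ 0.5634 -0.1181  0.091 ] 0.0553 -34.77
pin [ 0.5735 -0.1223  0.081 ] 0.0661 -32.76
foot [ 0.5942 -0.1359  0.067 ] 0.0908 -32.95
[ 0.51796294 -0.08651716  0.117     ]
```

Request:
move_arm:
  moves:
    - [-1, [-0.024, 0.024, 0], 0]
    - [-1, [-0.024, 0.024, 0], 0]
    - [-1, [-0.024, 0.024, 0], 0]
    - [-1, [-0.024, 0.024, 0], 0]
    - [-1, [-0.024, 0.024, 0], 0]
    - [-1, [0, 0, 0], 0]
    - [-1, [0, 0, -0.03], 0]
    - [-1, [0, 0, 0], 0]

```text
clock: 10.15
tool_pos: [0.4994, -0.0391, 0.3641]
eef_rot: [0.622, -0.333, 0.624, 0.335]
contact_force: [-0.1, 0.3, -0.8]
finger_gap: 0.0003
```

Request:
move_arm:
  moves:
    - [-1, [-0.003, 0.002, 0], 0]
    - [-1, [0, 0, -0.03], 0]
    - [-1, [0, 0, -0.03], 0]
    - [-1, [0, 0, -0.028], 0]
    - [-1, [0, 0, 0], 0]
    - [-1, [-0.003, -0.003, 0], 0]
    - [-1, [0, 0, 0], 0]
    - [-1, [0, 0, 0], 0]

```text
clock: 10.95
tool_pos: [0.4947, -0.0412, 0.2798]
eef_rot: [0.624, -0.334, 0.623, 0.333]
contact_force: [0.4, 1.0, 0.2]
finger_gap: 0.0002
```

Target (0.488, −0.0449), with the tip slightly lower.

Request:
move_arm:
  moves:
    - [-1, [0, 0, -0.006], 0]
    - [-1, [-0.002, -0.001, 0], 0]
    - [-1, [-0.002, -0.001, 0], 0.6]
    - [-1, [-0.0015, -0.001, 0], 0.6]
    - [-1, [-0.0012, -0.0007, 0], 0.6]
    - [-1, [0, 0, 0], 0]
    - [-1, [0, 0, 0], 0]
    - [-1, [0, 0, 0], 0]

```text
clock: 11.75
tool_pos: [0.4876, -0.0446, 0.2722]
eef_rot: [0.618, -0.343, 0.618, 0.343]
contact_force: [0.7, 0.5, -0.1]
finger_gap: -0.0001
```

Request:
move_arm:
  moves:
    - [-1, [0.007, 0.007, 0], 0]
    - [-1, [0, 0, 0.04], 0]
    - [-1, [0, 0, 0.04], 0]
    - [-1, [0.02, -0.02, 0.04], 0]
    - [-1, [0.035, -0.035, 0.003], 0]
    - [-1, [0.035, -0.035, 0], 0]
    - [-1, [0.034, -0.033, 0], 0]
    - [-1, [0, 0, 0], 0]

```text
clock: 12.55
tool_pos: [0.6222, -0.1641, 0.3924]
eef_rot: [0.618, -0.342, 0.619, 0.343]
contact_force: [-0.3, 0.6, -0.5]
finger_gap: -0.0
```

```bash
python3 - <<'E'
from h import *
s=readout.sense(); print(s['tool_pos'])
p=cam('wrist'); save(p,'w8.png')
C=np.array([.5183,-.0865]); g=cv2.cvtColor(p['image'],cv2.COLOR_RGB2GRAY).astype(np.float32)
a=np.radians(np.arange(-50,-15,.5))
for r,z in ((.057,.091),(.0575,.091),(.060,.091)):
    q=proj(p,np.c_[C[0]+r*np.cos(a),C[1]+r*np.sin(a),0*a+z]).astype(np.float32)
    v=cv2.remap(g,q[:,0][None],q[:,1][None],1)[0].astype(int); print(r,dict(zip(np.degrees(a).round(1).tolist(),v.tolist())) if r==.0575 else v.tolist())
r=.085; q=proj(p,np.c_[C[0]+r*np.cos(a),C[1]+r*np.sin(a),0*a+.067]).astype(np.float32)
print('foot',cv2.remap(g,q[:,0][None],q[:,1][None],1)[0].astype(int).tolist())
E
```

```text
[ 0.62216845 -0.1640909   0.39238783]
0.057 [150, 150, 150, 150, 150, 150, 150, 150, 150, 150, 149, 150, 150, 150, 149, 146, 137, 98, 66, 48, 39, 38, 41, 44, 44, 44, 44, 44, 46, 46, 46, 46, 47, 47, 47, 47, 47, 46, 46, 47, 47, 46, 46, 45, 39, 35, 35, 36, 38, 63, 93, 143, 182, 201, 210, 212, 213, 213, 214, 214, 214, 214, 213, 214, 214, 214, 214, 215, 215, 214]
0.0575 {-50.0: 150, -49.5: 150, -49.0: 150, -48.5: 149, -48.0: 150, -47.5: 150, -47.0: 150, -46.5: 150, -46.0: 151, -45.5: 151, -45.0: 150, -44.5: 149, -44.0: 149, -43.5: 149, -43.0: 148, -42.5: 146, -42.0: 143, -41.5: 103, -41.0: 68, -40.5: 49, -40.0: 38, -39.5: 37, -39.0: 39, -38.5: 43, -38.0: 44, -37.5: 45, -37.0: 41, -36.5: 40, -36.0: 44, -35.5: 46, -35.0: 44, -34.5: 44, -34.0: 45, -33.5: 46, -33.0: 47, -32.5: 48, -32.0: 48, -31.5: 46, -31.0: 46, -30.5: 46, -30.0: 46, -29.5: 46, -29.0: 46, -28.5: 44, -28.0: 39, -27.5: 36, -27.0: 35, -26.5: 36, -26.0: 38, -25.5: 66, -25.0: 99, -24.5: 149, -24.0: 184, -23.5: 201, -23.0: 209, -22.5: 212, -22.0: 213, -21.5: 213, -21.0: 213, -20.5: 213, -20.0: 213, -19.5: 213, -19.0: 212, -18.5: 213, -18.0: 213, -17.5: 214, -17.0: 214, -16.5: 214, -16.0: 214, -15.5: 214}
0.06 [148, 147, 147, 146, 146, 146, 147, 147, 147, 147, 148, 148, 148, 148, 148, 148, 145, 135, 93, 63, 45, 38, 36, 36, 35, 36, 36, 37, 37, 36, 38, 39, 41, 41, 42, 44, 46, 48, 49, 50, 50, 49, 47, 44, 39, 38, 37, 39, 53, 86, 141, 201, 208, 214, 213, 213, 212, 212, 212, 212, 212, 212, 211, 211, 210, 210, 209, 209, 209, 210]
foot [34, 34, 33, 33, 32, 32, 33, 34, 33, 33, 32, 31, 31, 31, 33, 33, 32, 32, 32, 32, 32, 33, 45, 74, 112, 117, 118, 118, 119, 121, 122, 122, 123, 123, 122, 121, 118, 118, 118, 119, 118, 117, 116, 114, 109, 70, 47, 35, 32, 33, 33, 33, 34, 32, 32, 32, 33, 32, 32, 33, 33, 33, 32, 30, 31, 33, 34, 32, 32, 36]
```

The notch is centred at −33.0° and the pin foot at −32.9°, so they're aligned. Next: over the hub, then press.

Request:
move_arm:
  moves:
    - [-1, [-0.026, 0.0195, 0], 0]
    - [-1, [-0.026, 0.0195, 0], 0]
    - [-1, [-0.026, 0.0195, 0], 0]
    - [-1, [-0.0257, 0.0192, 0], 0]
    - [-1, [0, 0, -0.03], 0]
    - [-1, [0, 0, -0.03], 0]
    - [-1, [0, 0, -0.02], 0]
    - [-1, [0, 0, 0], 0]

```text
clock: 13.4
tool_pos: [0.5137, -0.0816, 0.3133]
eef_rot: [0.617, -0.343, 0.619, 0.345]
contact_force: [-0.4, -0.3, -0.0]
finger_gap: -0.0001
```

Request:
move_arm:
  moves:
    - [-1, [0.0048, -0.0049, 0], 0]
    - [-1, [0, 0, -0.01], 0]
    - [-1, [0, 0, -0.006], 0]
    - [-1, [0, 0, -0.003], 0]
    - [-1, [0, 0, -0.002], 0]
    - [-1, [0, 0, 0], 0]
    - [-1, [0, 0, 0], 0]
    - [-1, [0, 0, 0], 0]

```text
clock: 14.2
tool_pos: [0.5197, -0.0878, 0.2944]
eef_rot: [0.618, -0.343, 0.618, 0.343]
contact_force: [0.3, 0.6, 1.3]
finger_gap: 0.0003
```

Request:
move_arm:
  moves:
    - [-1, [-0.001, 0.0012, 0], 0]
    - [-1, [0, 0, -0.002], 0]
    - [-1, [0, 0, -0.002], 0]
    - [-1, [0, 0, -0.001], 0]
    - [-1, [0, 0, -0.001], 0]
    - [-1, [0, 0, -0.001], 0]
    - [-1, [0, 0, 0], 0]
    - [-1, [0, 0, 0], 0]

```text
clock: 15.0
tool_pos: [0.5187, -0.0866, 0.2873]
eef_rot: [0.618, -0.343, 0.618, 0.343]
contact_force: [-1.1, 1.0, 4.0]
finger_gap: -0.0001
```

Request:
move_arm:
  moves:
    - [-1, [0, 0, -0.001], 0]
    - [-1, [0, 0, -0.001], 0]
    - [-1, [0, 0, -0.001], 0]
    - [-1, [0, 0, -0.001], 0]
    - [-1, [0, 0, 0], 0]
    - [-1, [0, 0, 0], 0]
    - [-1, [0, 0, 0], 0]
    - [-1, [0, 0, 0], 0]

```text
clock: 15.8
tool_pos: [0.5187, -0.0866, 0.2832]
eef_rot: [0.618, -0.343, 0.618, 0.343]
contact_force: [0.3, 1.1, 2.6]
finger_gap: -0.0003
```

Request:
move_arm:
  moves:
    - [-1, [0, 0, -0.001], 0]
    - [-1, [0, 0, -0.001], 0]
    - [-1, [0, 0, -0.001], 0]
    - [-1, [0, 0, -0.001], 0]
    - [-1, [0, 0, -0.001], 0]
    - [-1, [0, 0, 0], 0]
    - [-1, [0, 0, 0], 0]
    - [-1, [0, 0, 0], 0]

```text
clock: 16.6
tool_pos: [0.5187, -0.0866, 0.2782]
eef_rot: [0.618, -0.343, 0.618, 0.343]
contact_force: [-0.9, 0.9, 2.8]
finger_gap: -0.0004
```

Request:
move_arm:
  moves:
    - [-1, [0, 0, -0.0005], 0]
    - [-1, [0, 0, -0.0005], 0]
    - [-1, [0, 0, -0.0005], 0]
    - [-1, [0, 0, -0.0005], 0]
    - [-1, [0, 0, 0], 0]
    - [-1, [0, 0, 0], 0]
    - [-1, [0, 0, 0], 0]
    - [-1, [0, 0, 0], 0]

```text
clock: 17.4
tool_pos: [0.5185, -0.0865, 0.2774]
eef_rot: [0.618, -0.344, 0.618, 0.343]
contact_force: [-4.4, 1.4, 16.7]
finger_gap: 0.0004
```

The force jumped to 17 N at z = 0.2774 (home is predicted at 0.277), so the disc has bottomed. I'll lift straight off and check.

Request:
move_arm:
  moves:
    - [-1, [0, 0, 0.005], 0]
    - [-1, [0, 0, 0.025], 0]
    - [-1, [0, 0, 0.045], 0]
    - [-1, [0.026, -0.0195, 0.04], 0]
    - [-1, [0.026, -0.0195, 0], 0]
    - [-1, [0.026, -0.0195, 0], 0]
    - [-1, [0.026, -0.0195, 0], 0]
    - [-1, [0, 0, 0], 0]

```text
clock: 18.2
tool_pos: [0.6242, -0.1664, 0.388]
eef_rot: [0.618, -0.343, 0.619, 0.343]
contact_force: [-0.1, 0.3, 0.2]
finger_gap: 0.0001
```

```bash
python3 - <<'E'
from h import *
s=readout.sense(); print(s['tool_pos'],s['contact_force'])
p=cam('wrist'); save(p,'w9.png')
c=proj(p,[[.5185,-.0865,.09]])[0].astype(int); x,y=max(c[0]-100,0),max(min(c[1]-75,250),0); print(c,x,y)
A=cv2.resize(p['image'][y:y+150,x:x+200],(400,300),interpolation=cv2.INTER_CUBIC)
o=[A]
t=np.linspace(0,2*np.pi,90); 
for n in('scene','side'):
    q=cam(n); c=proj(q,[[.5185,-.0865,.08]])[0].astype(int); x,y=c[0]-50,c[1]-38
    o.append(cv2.resize(q['image'][y:y+75,x:x+100],(400,300),interpolation=cv2.INTER_CUBIC))
    im=o[-1].copy()
    if n=='scene':
        # home prediction outlines: green=home hub top, red=raised
        for z,col in((.104,(0,255,0)),(.117,(255,0,0))):
            Q=(proj(q,np.c_[.5185+.024*np.cos(t),-.0865+.024*np.sin(t),0*t+z])-[x,y])*4
            cv2.polylines(im,[Q.astype(np.int32)],True,col,1)
        o.append(im)
cv2.imwrite('pics/c9.png',np.vstack([np.hstack(o[:2]),np.hstack([o[2],o[3]])])[:,:,::-1])
E
```

```text
[ 0.62421576 -0.16642054  0.38795485] [-0.08880745  0.27958543  0.23890354]
[338  37] 238 0
```

View pics/c9.png

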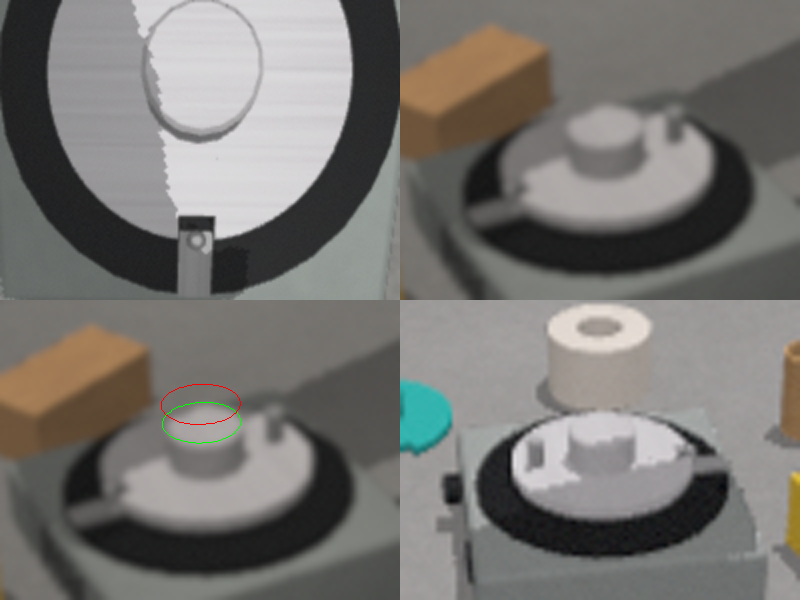

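The final view shows the pin in the middle of the notch. The hub top lies on the predicted home outline (green), the disc is level, and the arm is clear.

```bash
python3 -c "
from cell import ticket; print(ticket.hand_in())"
```

```text
the job is handed in; nothing more can be done
None
```

The aluminium disc is down on its seat with the drive pin in the notch, and I've handed the job in at about 18 s of the 72 s allowed. I pushed the stud round about 42° in three pushes with the shut fingertips. I then pressed straight down on the hub in small steps.

- **Alignment before pressing:** the notch measured −33.0° and the pin foot −32.9°.
- **Pressing:** the disc slid down with about 3–4 N showing whenever I paused. At a tool height of 0.2774 m (0.277 predicted for home) the force jumped to 17 N, so I took it as bottomed.
- **Afterwards:** all three camera views show the disc level and the pin mid-notch. The hub top matches the home outline, and the arm is clear with near-zero force.
- **Bystanders:** the arm stayed clear of the label roll, carton, core and tote. I didn't re-measure their positions at the end.
- **Discrepancies:** two of my checks were off. One viewing position was hidden by the fingers, and the second push left the notch about 2° short, which the third corrected. The 0.4 mm gap between measured and predicted home height is within the 2 mm camera calibration and the arm's settling error.

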